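# Slide a circuit carrier home and snap the toggle clamp shut on it

## Task

Slide the brass circuit carrier along the channel of the work-holder with a gentle push until it sits fully home against the end stop. Then press the red handle of the toggle clamp down past its centre, so that it snaps over and stays shut by itself with the rubber foot holding the carrier; do not lean hard on the handle once it has reached its stop. Leave the dimple tray, the tweezers and the jar where they are.

Things in the scene. Friction and masses are not known exactly. Their poses are not given: they have to be found in the camera images.
- holder: Work-holder, fixed: aluminium plate 270 x 90 x 12 mm with a channel and a toggle clamp. Origin: on the bench under the plate; x runs along the channel to the stop and clamp, z up (the 'holder frame', mm). Plate x = -125 to 145. Channel floor z = 12; two steel rails (9 wide, top z = 19) from x = -115 to 35, 46 apart; open end at x = -115. Clamp cheeks x = 58 to 134, |y| < 32, top z = 60.
- stop_face (a point): Middle of the end stop's face that the carrier must touch: x = 35, y = 0, z = 16.5 of the holder frame. The stop is a dark steel bar across the end of the channel, 64 mm wide, 10 mm thick, top at z = 21.
- carrier: Brass circuit carrier, loose plate 64 (x) x 44 (y) x 9 mm (z), about 0.2 kg, green circuit on top; lies flat in the channel, 1 mm play each side, 20 to 55 mm short of the stop. Origin: centre of underside, x towards the stop. Fully home: front face on the stop, origin at x = 3, z = 12 of the holder frame. 1 to 3 N on its rear face slide it. Delicate: over 20 N of push is too much.
- clamp_arm: Steel clamp arm, 60 x 18 x 8 mm, with a spring plunger and 15 mm rubber foot. Origin: its pivot, x = 70, z = 33 of the holder frame. Starts raised 17 to 36 degrees, clear of the carrier; the handle drives it down. Shut, the foot bears on the carrier's front edge (x = 25) with about 30 N. Near the end of the travel it hardly moves, so its pose does not show if the clamp is over centre.
- clamp_handle: Red-gripped clamp handle, a straight bar. Origin: its pin (along y), x = 120, z = 51 of the holder frame; own x axis out along the bar. Grip 18 wide, 14 thick, 40 to 120 mm from the pin. Open, it points to the holder's +x, 25 to 60 degrees above level; it shuts downwards. Its stop lies 14 degrees above to 9 below level, as its hub was last set: unknown, feel for it. Over 25 N is too much.
- handle_end (a point): Middle of the handle's free end, 120 mm from its pin. Pressed down, it swings with 1 N of drag; then for about 19 degrees it resists, up to 8 N at 95 mm from the pin (11 N at 70 mm), falling to nothing at dead centre; just past it, it snaps the last 4 degrees down by itself onto a hard stop and stays, leaving the finger. Let go before centre, it springs back and grips nothing.
- dimple_tray: Bystander: loose aluminium tray 110 x 170 x 12 mm with rows of round dimples. Origin: centre of its underside.
- tweezers: Bystander: steel tweezers, 136 mm long, 17 wide, 9 high, lying loose. Origin: underside, near the middle.
- flux_jar: Bystander: loose amber jar with black lid, 42 mm across, 58 high. Origin: centre of its underside.
Not all that is in view belongs to the job. What is meant by the carrier is not turquoise, and is the smaller of those in its own colour.

How it is judged:
By the outcome, as a careful person would: the job done as asked, in the order asked, and still so for the second after the job is handed in, with the robot touching nothing.
It also fails if it takes over 58 s, if anything falls off the work surface, if the arm or the gripper's body presses on something with over 40 N, if the wrist force passes 120 N, or if a joint passes its speed limit or range.

## Robot

A 6-joint arm with a two-finger parallel gripper is mounted at the origin on the work surface. World frame = base frame: x ahead of the robot, y to its left, z up, the work surface at z = 0. Lengths are in mm, angles in rad, forces in N, time in s.
With the tool pointing down it reaches from about 400 to 925 mm from the base axis. Payload 12.5 kg.
Tool frame: the origin (TCP) lies at the very end of the fingers, on their centre line; the grasp point (between the pads) lies 19 mm behind it; z points along the fingers, y is the line along which they close (so a half turn about z gives the same grasp; the last joint's range is limited). The gripper opens to 95 mm and grips with 3 to 60 N. Pads are 20 mm wide; open, the fingers measure 119 mm over their backs; the gripper's body (75 mm by 180 mm) begins 59 mm behind the grasp point.
Start: joints at [-1.332, 0.491, 1.559, -0, 1.092, -0.106], TCP at [211.279, -588.225, 214.661] pointing down, gripper open.
Joint ranges: [-3.1, 3.1], [-0.84, 2.19], [0.05, 2.79], [-1.13, 4.28], [0.06, 2.93], [-2.69, 2.69]. Speed limits (rad/s): [2.22, 2.22, 2.79, 3.14, 3.14, 3.14].

## Interface

Orientations are given as [roll, pitch, yaw] about the fixed x, y, z axes, in that order (R = Rz(yaw) Ry(pitch) Rx(roll)).
In Python, from cell import state, imaging, env, spot_in, mark_of gives the robot as it stands. The module is installed in compiled form; this text tells all that it offers.
- The arm moves only by the tool step_arm, never from a script. Its argument "increments" is a list of rows, each an object with "slide": the shift along the tool's x, y, z in m, a list of three; "roll": the turn about the tool's z in rad. A call has 1 to 5 rows; each row is the pose to reach, as a shift and turn from the pose commanded when the call began, along the tool's axes at that moment; what a row does not reach only later rows make up. A row lasts 1/8 s, in which the tool goes at most 62.5 mm and 10.7 degrees, less where a joint would pass 70% of its speed; a pose out of reach is approached as far as the arm can. A call with a gripper value outside its range is refused whole. "fingers" is the opening, from 0 (shut) to 1 (fully open), set as the call begins (left out, the last holds). The fingers move at their own pace and stop on an object; the grip force is fixed at half the most. Time passes only in rows, so rows that repeat a pose let the fingers close. It gives the time, the measured TCP pose, the force, the opening and the grip force at its end, in the units of the state.
- state(): the state, without advancing time (a new reading comes with each control period).
- imaging.read_camera(name): name is "scene" or "top" or "wrist"; returns a dict with "color" (480x640x3 uint8, red, green, blue), "z_map" (480x640 float32, mm along the optical axis (not along the pixel's ray), 0 where there is no reading), "intrinsics" (3x3 intrinsics, pixels), "camera_from_world" (4x4, takes a point from world to camera coordinates). Camera axes: x right, y up, looking along -z (the intrinsics and any distortion apply to the point x, -y, -z); pixel columns grow to the right and rows downward; lengths in mm; the calibration is good to about 2 mm. A picture is of the moment at which its call begins.
- env.job_done(): hands the job in; it is judged then, once.
Trained networks look in the newest picture that a camera, given by its name, has taken for a name from the list of things; names that differ only in an ending like _2 or _b are one class to them, and where a whole thing is asked for, a point or a joint stands for the part that bears it (a point fixed in the world has none). Each returns a list of dicts, best first, with "confidence" (0 to 1); they miss things now and then, are a little off and sometimes report something else, mostly with a low value. They report only what shows in the picture. A call takes as long as a camera call. They do not tell look-alikes from the thing itself.
- spot_in(camera, target): "bbox" ([left, top, right, bottom] in pixels, round what is visible of it).
- mark_of(camera, target): "uv" ([column, row] in pixels: a listed point, or the origin of a listed thing).
The state is a dict: "t": time; "joints": joint angles; "qvel": joint speeds; "tau": joint torques, N m; "eef_pos": TCP position; "tcp_rot": TCP orientation; "ft_force": force on the tool from outside, world axes, zero at the start; "moment": the same for the moment, N m; "opening": opening from 0.0 (shut) to 1.0 (fully open); "grip_force": force on a finger pad.
Only numpy, scipy, OpenCV 4.12 (cv2) and the standard library are available. Lean on these libraries where they do the work, as an engineer would, in place of code of your own. Each camera call takes 0.05 s, during which the arm holds its last target. There are 200 camera calls.

## Working session

There is one attempt and no reset: what is moved stays moved. The work goes in short steps, Python scripts to look and compute and a tool call to move; the robot and the scene stay as the last step left them, time stands still between calls to the robot, and variables do not carry over. Pictures are saved under pics/ and viewed, at most 10 in all, crops included, and the job is handed in when it is done.

Besides the shell and the picture viewer there is one more tool, called after "Call:" in YAML: its name, and indented under it one key for each argument. step_arm: Moves the arm, as the interface text tells. Its arguments: {"type":"object","properties":{"increments":{"type":"array"},"fingers":{"type":"number"}},"required":["increments"]}

```bash
mkdir -p pics; cat > h.py <<'E'
import numpy as np, cv2
from cell import state, imaging, env, spot_in, mark_of
def cam(n):
    c=imaging.read_camera(n); return c
def proj(c,P):
    P=np.atleast_2d(P); q=(c["camera_from_world"]@np.c_[P,np.ones(len(P))].T).T[:,:3]*[1,-1,-1]
    p=(c["intrinsics"]@q.T).T; return p[:,:2]/p[:,2:]
def ray(c,uv,z):  # intersect pixel ray with height z
    T=np.linalg.inv(c["camera_from_world"]); d=np.linalg.inv(c["intrinsics"])@[uv[0],uv[1],1]*[1,-1,-1]
    d=T[:3,:3]@d; o=T[:3,3]; return o+d*(z-o[2])/d[2]
def cloud(c):
    v,u=np.mgrid[:480,:640]; z=c["z_map"]; r=np.linalg.inv(c["intrinsics"])@np.stack([u.ravel(),v.ravel(),np.ones(u.size)])
    p=(r*z.ravel()).T*[1,-1,-1]; T=np.linalg.inv(c["camera_from_world"])
    return (p@T[:3,:3].T+T[:3,3]).reshape(480,640,3)
def save(n,im): cv2.imwrite(f"pics/{n}.png",im[:,:,::-1])
E
python3 - <<'E'
from h import *
s=state();print(s)
for n in ["scene","top"]:
    c=cam(n); save(n,c["color"]); np.savez(n,**c)
    print(n,c["intrinsics"].tolist(),c["camera_from_world"].round(3).tolist())
    for t in ["holder","carrier","clamp_arm","clamp_handle","dimple_tray","tweezers","flux_jar"]:
        print(t,[(np.round(x["bbox"]).tolist(),round(x["confidence"],2)) for x in spot_in(n,t)][:4])
    for t in ["holder","stop_face","carrier","clamp_arm","clamp_handle","handle_end"]:
        print(t,[(np.round(x["uv"],1).tolist(),round(x["confidence"],2)) for x in mark_of(n,t)][:4])
E
```

```text
{'t': 0.0, 'joints': array([-1.33157552e+00,  4.91540716e-01,  1.55944403e+00,  4.93247535e-06,
        1.09164121e+00, -1.05595189e-01]), 'qvel': array([-3.91905243e-04,  9.43620207e-05,  4.53087570e-04,  1.68904712e-03,
       -7.01363813e-05,  1.49596652e-03]), 'tau': array([-3.15790828e-06, -6.12661815e+01, -2.58182484e+01,  6.91680377e-02,
        4.82427387e-02, -1.11504060e-04]), 'eef_pos': array([ 211.23626804, -587.98148015,  214.07530629]), 'tcp_rot': array([-3.14056557e+00, -1.13259605e-04,  3.44813663e-01]), 'ft_force': array([-0.96009525, -0.0373746 ,  0.8140792 ]), 'moment': array([0.00141577, 0.00486366, 0.01893585]), 'grip_force': 0.0, 'opening': 0.9998849831970805}
scene [[549.3522223568673, 0.0, 316.9896419801054], [0.0, 549.3522223568673, 237.05905078665648], [0.0, 0.0, 1.0]] [[-0.574, 0.819, 0.016, 328.924], [-0.554, -0.402, 0.729, 232.727], [0.603, 0.409, 0.685, -1744.52], [0.0, 0.0, 0.0, 1.0]]
holder [([251.0, 232.0, 375.0, 293.0], 0.74)]
carrier [([254.0, 287.0, 297.0, 316.0], 0.57), ([308.0, 219.0, 334.0, 237.0], 0.5)]
clamp_arm [([310.0, 245.0, 326.0, 258.0],
[... 904 characters left out ...]
376.0, 336.0], 0.74), ([314.0, 168.0, 354.0, 199.0], 0.67), ([347.0, 240.0, 381.0, 263.0], 0.62)]
clamp_arm [([302.0, 247.0, 339.0, 262.0], 0.76)]
clamp_handle [([245.0, 251.0, 280.0, 265.0], 0.69), ([455.0, 307.0, 482.0, 332.0], 0.31)]
dimple_tray [([454.0, 207.0, 546.0, 267.0], 0.92), ([246.0, 228.0, 408.0, 286.0], 0.3)]
tweezers [([127.0, 227.0, 136.0, 292.0], 0.54)]
flux_jar [([456.0, 306.0, 483.0, 332.0], 0.65)]
holder [([342.6, 255.8], 0.91)]
stop_face [([326.9, 256.7], 0.58)]
carrier [([363.5, 253.3], 0.97), ([361.6, 322.6], 0.77), ([333.9, 183.4], 0.69)]
clamp_arm [([309.4, 258.0], 0.67)]
clamp_handle [([285.3, 259.8], 0.85)]
handle_end [([243.1, 256.2], 0.88), ([133.0, 259.6], 0.7)]
```

View pics/scene.png

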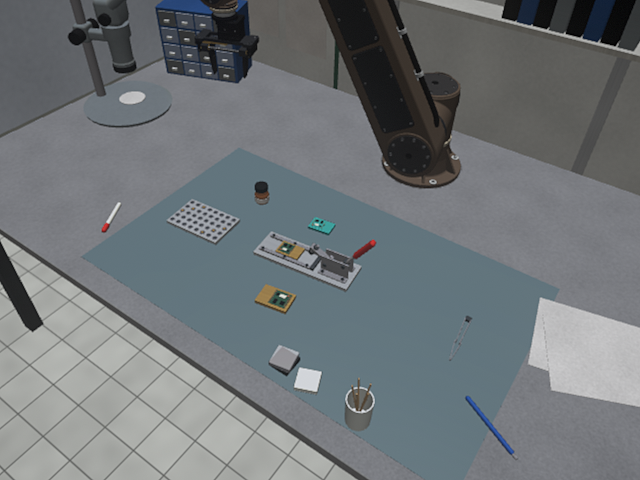

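View pics/top.png

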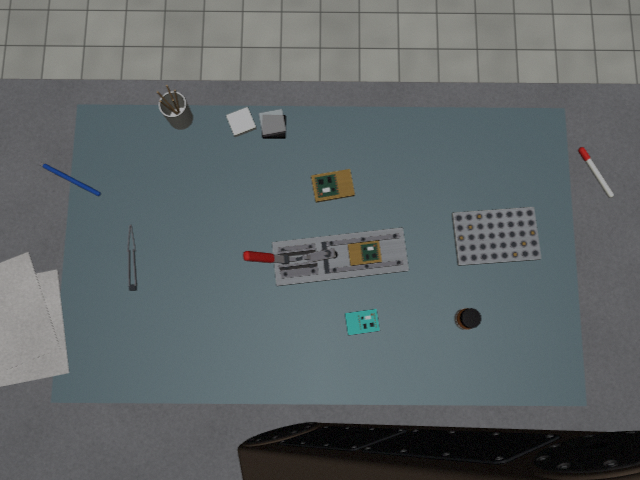

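The candidates are the brass carrier in the channel (top 364,253), the larger brass one on the mat (333,185), and the turquoise one (362,322). I choose the one in the channel. Next I'll locate the holder and check the choice in a close crop.

```bash
cat > a.py <<'E'
from h import *
c=dict(np.load("top.npz")); 
for n,uv,z in [("holder",(342.6,255.8),0),("stop",(326.9,256.7),16.5),("carrier",(363.5,253.3),12),("carr2",(333.9,183.4),0),("turq",(361.6,322.6),0),("arm",(309.4,258),33),("pin",(285.3,259.8),51)]: print(n,ray(c,uv,z).round(1))
P=cloud(c); m=(P[:,:,2]>7)&(P[:,:,2]<90); m[:225]=0;m[290:]=0;m[:,:270]=0;m[:,415:]=0
m=cv2.morphologyEx(m.astype(np.uint8),cv2.MORPH_OPEN,np.ones((3,3)))
Q=P[m>0]; pl=Q[(Q[:,2]>8)&(Q[:,2]<22)]
r=cv2.minAreaRect(pl[:,:2].astype(np.float32)); print(len(pl),r,cv2.boxPoints(r).round(1).tolist())
hm=(P[:,:,2]>40); hm[:240]=0;hm[275:]=0;hm[:,:235]=0;hm[:,290:]=0
H=P[hm]; o=np.argsort(H[:,1]); print(H[o][::max(1,len(o)//15)].round(0).tolist())
cr=c["color"][215:295,235:415]; save("crop",cv2.resize(cr,(792,352),interpolation=2))
E
python3 a.py
```

```text
holder [563.2 -48.4   0. ]
stop [558.6 -15.9  16.5]
carrier [566.8 -90.5  12. ]
carr2 [717. -30.   0.]
turq [427.5 -86.8   0. ]
arm [553.2  19.2  33. ]
pin [546.6  66.1  51. ]
4104 ((561.172119140625, -43.15986633300781), (91.09965515136719, 270.759521484375), 7.017210483551025) [[499.3999938964844, 85.5999984741211], [532.5, -183.10000610351562], [622.9000244140625, -172.0], [589.7999877929688, 96.80000305175781]]
[[389.0, 1.0, 1158.0], [556.0, 61.0, 55.0], [560.0, 65.0, 54.0], [563.0, 69.0, 59.0], [564.0, 73.0, 53.0], [549.0, 77.0, 75.0], [550.0, 82.0, 81.0], [551.0, 89.0, 97.0], [543.0, 95.0, 109.0], [545.0, 100.0, 113.0], [546.0, 106.0, 128.0], [549.0, 111.0, 131.0], [537.0, 117.0, 140.0], [543.0, 122.0, 148.0], [541.0, 128.0, 158.0], [536.0, 134.0, 147.0]]
```

View pics/crop.png

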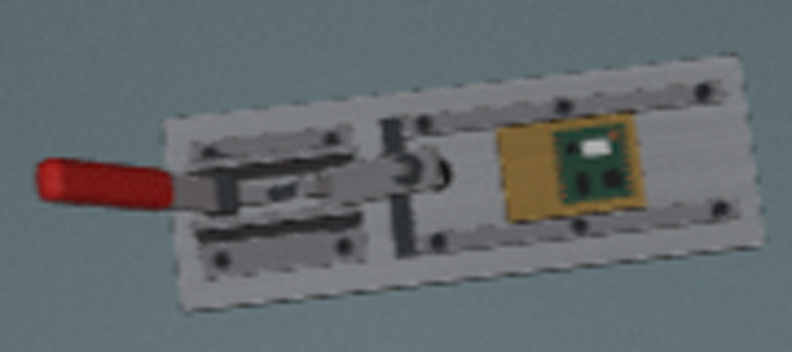

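The crop confirms the choice: the small brass carrier lies between the rails, short of the dark stop bar, and the handle points left and up. Now I'll move above it.

```bash
cat >> h.py <<'E'
O=np.array([562.5,-51.,0]); A=np.deg2rad(6.7)
def hw(x,y,z):  # holder->world
    ex=np.array([-np.sin(A),np.cos(A),0]); ey=np.array([-np.cos(A),-np.sin(A),0]); return O+x*ex+y*ey+[0,0,z]
def go(P,yaw=np.pi/2+A):
    from scipy.spatial.transform import Rotation as R
    s=state(); r=R.from_euler("xyz",s["tcp_rot"]); d=r.inv().apply(np.array(P)-s["eef_pos"])
    print("slide m",(d/1000).round(4),"roll",round(-(yaw-s["tcp_rot"][2]),3))
E
python3 -c "
from h import *
go(hw(-60,0,300))"
```

```text
slide m [ 0.4986 -0.3284 -0.0854] roll -1.343
```

Call:
step_arm:
  increments:
    - {"slide": [0.05,-0.033,-0.02],"roll": -0.14}
    - {"slide": [0.1,-0.066,-0.04],"roll": -0.28}
    - {"slide": [0.15,-0.1,-0.06],"roll": -0.42}
    - {"slide": [0.2,-0.13,-0.08],"roll": -0.56}
    - {"slide": [0.25,-0.165,-0.085],"roll": -0.7}
  fingers: 0

```text
t: 2.02
eef_pos: [391.8, -347.4, 301.0]
tcp_rot: [3.139, 0.001, 1.049]
ft_force: [0.6, -0.2, 0.0]
opening: 0.53
grip_force: 0.0
```

```bash
python3 -c "
from h import *
go(hw(-60,0,300))"
```

```text
slide m [0.2939 0.036  0.0008] roll -0.639
```

Call:
step_arm:
  increments:
    - {"slide": [0.06,0.007,0],"roll": -0.13}
    - {"slide": [0.12,0.014,0],"roll": -0.26}
    - {"slide": [0.18,0.022,0],"roll": -0.39}
    - {"slide": [0.24,0.029,0],"roll": -0.52}
    - {"slide": [0.294,0.036,0],"roll": -0.64}

```text
t: 2.65
eef_pos: [570.4, -110.5, 299.8]
tcp_rot: [3.141, 0.0, 1.689]
ft_force: [0.3, -0.6, 0.5]
opening: 0.026
grip_force: 0.0
```

Call:
step_arm:
  increments:
    - {"slide": [0,0,0]}
    - {"slide": [0,0,0]}

```text
invalid input at $.increments[0]: expected keys slide, roll
```

```bash
python3 - <<'E'
from h import *
s=state();print(s["eef_pos"],s["tcp_rot"],s["ft_force"],s["opening"])
c=cam("wrist"); np.savez("wrist",**c); im=c["color"].copy()
for t,z in [("holder",0),("stop_face",16.5),("carrier",12),("clamp_arm",33),("clamp_handle",51),("handle_end",150)]:
    for x in mark_of("wrist",t)[:2]:
        print(t,np.round(x["uv"]),round(x["confidence"],2),ray(c,x["uv"],z).round(1))
for p in [(-125,45,12),(-125,-45,12),(145,45,12),(145,-45,12),(35,32,21),(35,-32,21)]:
    u=proj(c,hw(*p))[0]; cv2.circle(im,tuple(int(round(v)) for v in u),3,(255,0,255),-1)
save("w1",im)
E
```

```text
[ 570.39248813 -110.5362592   299.77111628] [3.14117221e+00 2.53439716e-04 1.68943739e+00] [ 0.26931801 -0.61705416  0.52782886] 0.02560187692376677
holder [321. 147.] 0.62 [565.2 -52.9   0. ]
holder [320.  22.] 0.41 [548.2  80.1  -0. ]
stop_face [322. 114.] 0.76 [562.1 -15.9  16.5]
carrier [206. 158.] 0.94 [431.9 -80.6  12. ]
carrier [445. 138.] 0.81 [706.8 -24.9  12. ]
clamp_arm [320.  78.] 0.71 [555.3  19.5  33. ]
clamp_arm [323. 115.] 0.61 [563.  -17.1  33. ]
clamp_handle [322.  22.] 0.51 [552.2  68.4  51. ]
```

View pics/w1.png

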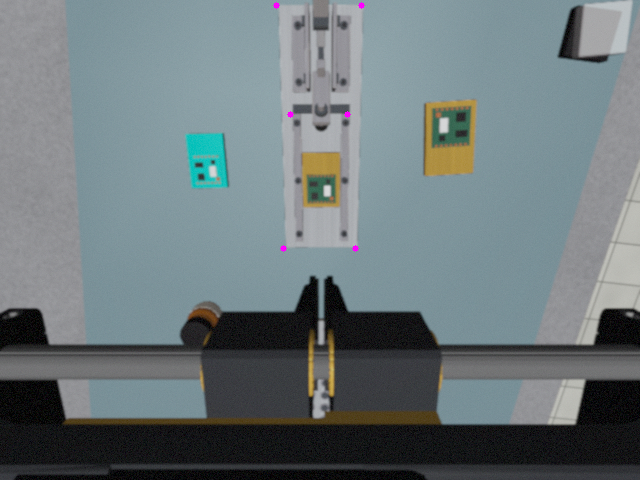

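Overlay fits: the holder corners lie within about 2 px, and the carrier spans rows 152–207 at column 321, with the stop at row ~113.

```bash
sed -i 's/O=np.array(\[562.5/O=np.array([564./' h.py; python3 - <<'E'
from h import *
c=dict(np.load("wrist.npz"))
ex=hw(1,0,0)-O; ey=hw(0,1,0)-O
for uv,z in [((321,152),21),((302,180),21),((341,180),21),((321,207),21),((321,207),12),((321,113),21),((285,247),12),((357,247),12)]:
    d=ray(c,uv,z)-O; print(uv,z,round(d@ex,1),round(d@ey,1))
go(hw(-103,0,60)); go(hw(-103,0,16))
E
```

```text
(321, 152) 21 -6.7 -1.0
(302, 180) 21 -38.8 21.2
(341, 180) 21 -38.7 -24.6
(321, 207) 21 -71.0 -1.1
(321, 207) 12 -72.8 -1.1
(321, 113) 21 36.0 -1.0
(285, 247) 12 -124.1 44.1
(357, 247) 12 -124.0 -46.6
slide m [-0.0404  0.0027  0.2397] roll -0.005
slide m [-0.0404  0.0027  0.2837] roll -0.005
```

Call:
step_arm:
  increments:
    - {"slide": [-0.02,0.001,0.055],"roll": 0}
    - {"slide": [-0.04,0.002,0.11],"roll": 0}
    - {"slide": [-0.04,0.002,0.165],"roll": 0}
    - {"slide": [-0.04,0.002,0.22],"roll": 0}
    - {"slide": [-0.04,0.002,0.24],"roll": 0}

```text
t: 3.62
eef_pos: [574.1, -153.0, 56.7]
tcp_rot: [-3.138, -0.002, 1.682]
ft_force: [0.3, -0.1, -0.6]
opening: 0.001
grip_force: 0.0
```

Call:
step_arm:
  increments:
    - {"slide": [0,0,0.025],"roll": 0}
    - {"slide": [0,0,0.04],"roll": 0}
    - {"slide": [0,0,0.044],"roll": 0}
    - {"slide": [0,0,0.044],"roll": 0}

```text
t: 4.12
eef_pos: [576.0, -152.4, 16.1]
tcp_rot: [3.141, 0.0, 1.684]
ft_force: [-0.8, -0.3, 0.1]
opening: 0.006
grip_force: 0.0
```

```bash
python3 - <<'E'
from h import *
go(hw(-81,-1,16)); go(hw(-39,-1,16)); print(state()["ft_force"])
c=cam("wrist"); save("w2",c["color"])
E
```

```text
slide m [0.0211 0.0008 0.0001] roll -0.003
slide m [0.0631 0.0007 0.0001] roll -0.003
[-0.7732183  -0.31245632  0.08552581]
```

View pics/w2.png

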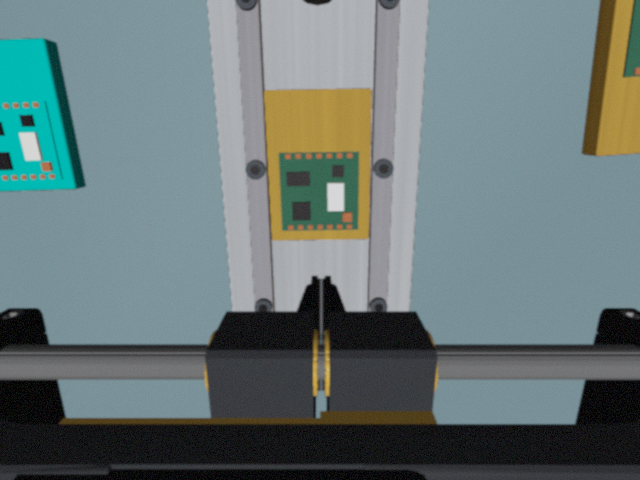

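Fingers are centred in the channel behind the carrier (rear edge at row 240). Pushing gently.

Call:
step_arm:
  increments:
    - {"slide": [0.008,0,0],"roll": 0}
    - {"slide": [0.015,0,0],"roll": 0}
    - {"slide": [0.019,0,0],"roll": 0}
    - {"slide": [0.022,0,0],"roll": 0}
    - {"slide": [0.025,0,0],"roll": 0}

```text
t: 4.8
eef_pos: [573.4, -127.3, 15.8]
tcp_rot: [3.141, 0.001, 1.685]
ft_force: [-0.7, -3.0, 3.5]
opening: 0.002
grip_force: 1.5
```

Call:
step_arm:
  increments:
    - {"slide": [0.004,0,0],"roll": 0}
    - {"slide": [0.008,0,0],"roll": 0}
    - {"slide": [0.012,0,0],"roll": 0}
    - {"slide": [0.016,0,0],"roll": 0}
    - {"slide": [0.02,0,0],"roll": 0}

```text
t: 5.42
eef_pos: [570.8, -107.0, 15.6]
tcp_rot: [3.142, 0.0, 1.685]
ft_force: [-0.4, -2.3, 2.5]
opening: 0.006
grip_force: 1.5
```

Call:
step_arm:
  increments:
    - {"slide": [0.003,0,0],"roll": 0}
    - {"slide": [0.006,0,0],"roll": 0}
    - {"slide": [0.009,0,0],"roll": 0}
    - {"slide": [0.011,0,0],"roll": 0}
    - {"slide": [0.011,0,0],"roll": 0}

```text
t: 6.05
eef_pos: [569.3, -96.1, 15.5]
tcp_rot: [-3.141, -0.0, 1.685]
ft_force: [-0.0, -0.0, 1.2]
opening: 0.003
grip_force: 0.2
```

Call:
step_arm:
  increments:
    - {"slide": [0.001,0,0],"roll": 0}
    - {"slide": [0.002,0,0],"roll": 0}
    - {"slide": [0.003,0,0],"roll": 0}

```text
t: 6.42
eef_pos: [569.0, -93.3, 15.5]
tcp_rot: [-3.141, -0.0, 1.685]
ft_force: [-0.1, -1.0, -0.6]
opening: 0.007
grip_force: 0.6
```

Call:
step_arm:
  increments:
    - {"slide": [0.001,0,0],"roll": 0}
    - {"slide": [0.0015,0,0],"roll": 0}

```text
t: 6.68
eef_pos: [568.9, -91.8, 15.5]
tcp_rot: [-3.141, -0.0, 1.685]
ft_force: [0.2, -0.2, -0.7]
opening: 0.006
grip_force: 0.4
```

Call:
step_arm:
  increments:
    - {"slide": [0.0007,0,0],"roll": 0}

```text
t: 6.8
eef_pos: [568.9, -91.2, 15.5]
tcp_rot: [-3.141, 0.0, 1.685]
ft_force: [0.1, -1.3, -1.3]
opening: 0.004
grip_force: 0.4
```

Call:
step_arm:
  increments:
    - {"slide": [0.0005,0,0],"roll": 0}
    - {"slide": [0.001,0,0],"roll": 0}

```text
t: 7.05
eef_pos: [569.2, -90.7, 15.7]
tcp_rot: [3.141, 0.001, 1.685]
ft_force: [0.6, -7.6, -0.9]
opening: 0.004
grip_force: 3.8
```

Call:
step_arm:
  increments:
    - {"slide": [0.0005,0,0],"roll": 0}
    - {"slide": [0.001,0,0],"roll": 0}

```text
t: 7.3
eef_pos: [569.3, -90.6, 15.8]
tcp_rot: [3.14, 0.002, 1.685]
ft_force: [0.5, -14.2, -0.3]
opening: 0.006
grip_force: 6.8
```

Call:
step_arm:
  increments:
    - {"slide": [0.0005,0,0],"roll": 0}

```text
t: 7.42
eef_pos: [569.4, -90.5, 15.9]
tcp_rot: [3.14, 0.002, 1.685]
ft_force: [-0.4, -17.3, -1.2]
opening: 0.005
grip_force: 8.4
```

The carrier is against the stop (force rise at the expected place). Backing off and rising.

Call:
step_arm:
  increments:
    - {"slide": [-0.004,0,0],"roll": 0}
    - {"slide": [-0.015,0,0],"roll": 0}
    - {"slide": [-0.02,0,-0.02],"roll": 0}
    - {"slide": [-0.02,0,-0.08],"roll": 0}
    - {"slide": [-0.02,0,-0.14],"roll": 0}

```text
t: 8.05
eef_pos: [570.6, -108.9, 156.9]
tcp_rot: [-3.14, -0.001, 1.684]
ft_force: [0.4, -0.4, 0.1]
opening: 0.006
grip_force: 0.0
```

Call:
step_arm:
  increments:
    - {"slide": [0,0,-0.06],"roll": 0}
    - {"slide": [0.02,0,-0.12],"roll": 0}
    - {"slide": [0.07,0,-0.16],"roll": 0}
    - {"slide": [0.07,0,-0.16],"roll": 0}

```text
t: 8.55
eef_pos: [563.2, -37.2, 318.9]
tcp_rot: [3.136, 0.001, 1.687]
ft_force: [0.6, -0.7, -0.0]
opening: 0.005
grip_force: 0.0
```

```bash
python3 - <<'E'
from h import *
c=cam("wrist"); np.savez("wrist3",**c); save("w3",c["color"])
for t,z in [("clamp_handle",51),("handle_end",151)]:
    for x in mark_of("wrist",t)[:2]: print(t,np.round(x["uv"]),round(x["confidence"],2),ray(c,x["uv"],z).round(1))
# red pixels cloud in holder frame, all cams
ex=hw(1,0,0)-O; ey=hw(0,1,0)-O
for n in ["wrist","top","scene"]:
    c=cam(n); P=cloud(c); k=c["color"].astype(int); m=(k[:,:,0]>90)&(k[:,:,1]<50)&(k[:,:,2]<60)&(c["z_map"]>0)
    q=P[m]-O; q=np.c_[q@ex,q@ey,q[:,2]]; q=q[(abs(q[:,1])<50)&(q[:,0]>90)&(q[:,0]<260)&(q[:,2]<250)]
    if len(q): 
        ang=np.rad2deg(np.arctan2(q[:,2]-51,q[:,0]-120)); print(n,len(q),q.mean(0).round(1),q.min(0).round(1),q.max(0).round(1),np.percentile(ang,[10,50,90]).round(1))
E
```

```text
clamp_handle [318. 103.] 0.76 [550.3  67.7  51. ]
handle_end [317.   2.] 0.61 [541.9 135.7 151. ]
wrist 1331 [164.8  -0.  129.5] [139.8  -7.8  91.7] [186.7   7.8 155. ] [58.9 60.4 62.8]
top 263 [162.6   3.9 129.7] [138.5  -5.5  95.3] [187.1  12.  158. ] [59.1 61.8 65.3]
scene 85 [164.9  -6.6 125.9] [142.1 -11.8  90. ] [187.5   3.5 152. ] [56.9 59.4 61.7]
```

View pics/w3.png

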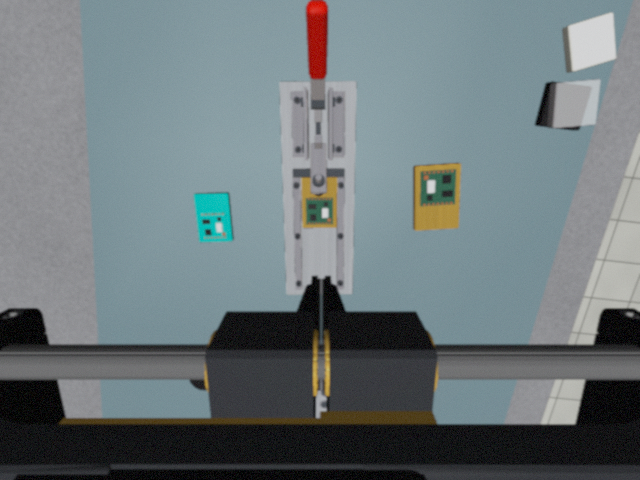

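The carrier is home (front edge at row 177, against the stop bar). The handle stands at ~58°. Next: the arc for the press.

```bash
cat >> h.py <<'E'
def arc(t,r=105):
    t=np.deg2rad(t); return np.array([120+r*np.cos(t)-7*np.sin(t)-10,0,51+r*np.sin(t)+7*np.cos(t)])
def hpos():
    s=state(); d=s["eef_pos"]-O; return np.array([d@(hw(1,0,0)-O),d@(hw(0,1,0)-O),d[2]])
E
python3 - <<'E'
from h import *
print(hpos()); go(hw(*(arc(66)+[0,0,10])))
b=arc(66)
for t in range(64,-14,-2): print(t,((arc(t)-b)*[1,0,-1]).round(1)[[0,2]],end="; ")
E
```

```text
[ 1.11524101e+01 -9.32878769e-02  3.14243821e+02]
slide m [ 0.1351 -0.0003  0.1545] roll -0.004
64 [3.4 1.3]; 62 [6.8 2.8]; 60 [10.1  4.3]; 58 [13.4  6. ]; 56 [16.6  7.8]; 54 [19.7  9.7]; 52 [22.8 11.7]; 50 [25.8 13.8]; 48 [28.7 16.1]; 46 [31.6 18.4]; 44 [34.4 20.8]; 42 [37.  23.3]; 40 [39.6 25.9]; 38 [42.1 28.6]; 36 [44.5 31.4]; 34 [46.8 34.3]; 32 [49.  37.2]; 30 [51.1 40.2]; 28 [53.1 43.3]; 26 [55.  46.4]; 24 [56.8 49.7]; 22 [58.4 52.9]; 20 [60.  56.3]; 18 [61.4 59.7]; 16 [62.7 63.1]; 14 [63.9 66.6]; 12 [64.9 70.1]; 10 [65.9 73.6]; 8 [66.7 77.2]; 6 [67.4 80.8]; 4 [67.9 84.5]; 2 [68.4 88.1]; 0 [68.7 91.8]; -2 [68.9 95.4]; -4 [68.9 99.1]; -6 [ 68.8 102.8]; -8 [ 68.6 106.5]; -10 [ 68.3 110.1]; -12 [ 67.8 113.8];
```

Call:
step_arm:
  increments:
    - {"slide": [0.05,0,0.03],"roll": 0}
    - {"slide": [0.1,0,0.06],"roll": 0}
    - {"slide": [0.135,0,0.11],"roll": 0}
    - {"slide": [0.135,0,0.15],"roll": 0}
    - {"slide": [0.135,0,0.155],"roll": 0}

```text
t: 9.48
eef_pos: [546.4, 94.7, 157.8]
tcp_rot: [-3.136, -0.0, 1.685]
ft_force: [0.2, 0.0, 0.9]
opening: 0.004
grip_force: 0.0
```

```bash
python3 - <<'E'
from h import *
s=state();print(hpos(),s["ft_force"]); go(hw(*arc(66)))
E
```

```text
[146.74592286   0.45437104 157.83170925] [0.2021632  0.01567685 0.90782527]
slide m [-0.0004  0.0005  0.0081] roll -0.003
```

Call:
step_arm:
  increments:
    - {"slide": [0,0,0.009],"roll": 0}
    - {"slide": [0.0034,0,0.0095],"roll": 0}
    - {"slide": [0.0068,0,0.011],"roll": 0}
    - {"slide": [0.0101,0,0.0125],"roll": 0}
    - {"slide": [0.0134,0,0.014],"roll": 0}

```text
t: 10.1
eef_pos: [546.1, 108.6, 146.8]
tcp_rot: [3.141, 0.0, 1.685]
ft_force: [1.1, -0.2, 0.0]
opening: 0.001
grip_force: 0.0
```

Call:
step_arm:
  increments:
    - {"slide": [0.0032,0,0.0018],"roll": 0}
    - {"slide": [0.0063,0,0.0037],"roll": 0}
    - {"slide": [0.0094,0,0.0057],"roll": 0}
    - {"slide": [0.0124,0,0.0078],"roll": 0}

```text
t: 10.6
eef_pos: [544.7, 120.9, 138.6]
tcp_rot: [3.142, 0.0, 1.685]
ft_force: [-0.8, -0.6, 1.4]
opening: 0.005
grip_force: 0.4
```

```bash
python3 - <<'E'
from h import *
p=hpos(); print(p)
for t in range(52,-14,-2): print(t,((arc(t)-p)*[1,1,-1]).round(1)[[0,2]],end="; ")
E
```

```text
[172.98616157  -0.83905903 138.62976357]
52 [-3.9  0.6]; 50 [-0.9  2.7]; 48 [2.1 4.9]; 46 [4.9 7.2]; 44 [7.7 9.7]; 42 [10.4 12.2]; 40 [12.9 14.8]; 38 [15.4 17.5]; 36 [17.8 20.2]; 34 [20.1 23.1]; 32 [22.3 26.1]; 30 [24.4 29.1]; 28 [26.4 32.2]; 26 [28.3 35.3]; 24 [30.1 38.5]; 22 [31.7 41.8]; 20 [33.3 45.1]; 18 [34.7 48.5]; 16 [36. 52.]; 14 [37.2 55.4]; 12 [38.3 59. ]; 10 [39.2 62.5]; 8 [40.  66.1]; 6 [40.7 69.7]; 4 [41.3 73.3]; 2 [41.7 77. ]; 0 [42.  80.6]; -2 [42.2 84.3]; -4 [42.2 88. ]; -6 [42.2 91.6]; -8 [42.  95.3]; -10 [41.6 99. ]; -12 [ 41.2 102.6];
```

Call:
step_arm:
  increments:
    - {"slide": [0.0029,0,0.0023],"roll": 0}
    - {"slide": [0.0058,0,0.0046],"roll": 0}
    - {"slide": [0.0086,0,0.007],"roll": 0}
    - {"slide": [0.0112,0,0.0095],"roll": 0}
    - {"slide": [0.0138,0,0.0121],"roll": 0}

```text
t: 11.22
eef_pos: [543.1, 134.5, 126.5]
tcp_rot: [-3.142, 0.0, 1.685]
ft_force: [-0.1, -0.4, 1.0]
opening: 0.007
grip_force: 0.4
```

Call:
step_arm:
  increments:
    - {"slide": [0.001,0,0.0026],"roll": 0}
    - {"slide": [0.002,0,0.0052],"roll": 0}
    - {"slide": [0.0042,0,0.008],"roll": 0}

```text
t: 11.6
eef_pos: [542.7, 138.6, 118.6]
tcp_rot: [3.141, 0.0, 1.685]
ft_force: [-0.5, -0.4, 4.0]
opening: 0.008
grip_force: 1.6
```

Call:
step_arm:
  increments:
    - {"slide": [0.0022,0,0.003],"roll": 0}
    - {"slide": [0.0044,0,0.006],"roll": 0}
    - {"slide": [0.0064,0,0.009],"roll": 0}

```text
t: 11.98
eef_pos: [542.1, 145.1, 109.9]
tcp_rot: [3.141, 0.0, 1.685]
ft_force: [-0.8, -0.8, 7.0]
opening: 0.002
grip_force: 3.1
```

Call:
step_arm:
  increments:
    - {"slide": [0.002,0,0.0031],"roll": 0}
    - {"slide": [0.0039,0,0.0062],"roll": 0}

```text
t: 12.22
eef_pos: [541.7, 149.0, 103.7]
tcp_rot: [3.141, -0.0, 1.685]
ft_force: [0.3, 0.5, 5.6]
opening: 0.006
grip_force: 3.0
```

Call:
step_arm:
  increments:
    - {"slide": [0.0018,0,0.0032],"roll": 0}
    - {"slide": [0.0034,0,0.0065],"roll": 0}

```text
t: 12.48
eef_pos: [541.2, 152.5, 97.1]
tcp_rot: [3.141, -0.0, 1.685]
ft_force: [-0.8, 1.2, 5.0]
opening: 0.004
grip_force: 2.3
```

Call:
step_arm:
  increments:
    - {"slide": [0.0008,0,0.0017],"roll": 0}

```text
t: 12.6
eef_pos: [541.0, 153.3, 95.3]
tcp_rot: [3.141, -0.0, 1.685]
ft_force: [-1.0, 1.8, 4.6]
opening: 0.004
grip_force: 1.9
```

Call:
step_arm:
  increments:
    - {"slide": [0.0007,0,0.0015],"roll": 0}

```text
t: 12.72
eef_pos: [540.9, 153.9, 93.8]
tcp_rot: [3.141, -0.0, 1.685]
ft_force: [-1.4, 1.0, 4.2]
opening: 0.008
grip_force: 1.6
```

Call:
step_arm:
  increments:
    - {"slide": [0.0007,0,0.0015],"roll": 0}

```text
t: 12.85
eef_pos: [540.8, 154.4, 92.2]
tcp_rot: [3.142, 0.0, 1.685]
ft_force: [-0.8, 1.3, 2.7]
opening: 0.007
grip_force: 1.3
```

Call:
step_arm:
  increments:
    - {"slide": [0.0006,0,0.0012],"roll": 0}

```text
t: 12.98
eef_pos: [540.7, 155.0, 90.9]
tcp_rot: [-3.141, 0.0, 1.685]
ft_force: [0.2, 1.5, 2.2]
opening: 0.007
grip_force: 1.0
```

Call:
step_arm:
  increments:
    - {"slide": [0.0006,0,0.0012],"roll": 0}

```text
t: 13.1
eef_pos: [540.6, 155.5, 89.7]
tcp_rot: [-3.141, 0.0, 1.685]
ft_force: [0.7, -0.0, 1.6]
opening: 0.002
grip_force: 0.7
```

Call:
step_arm:
  increments:
    - {"slide": [0.0005,0,0.0012],"roll": 0}

```text
t: 13.22
eef_pos: [540.5, 156.0, 88.5]
tcp_rot: [-3.141, 0.0, 1.685]
ft_force: [-0.3, -0.1, 1.4]
opening: 0.005
grip_force: 0.4
```

Call:
step_arm:
  increments:
    - {"slide": [0.0005,0,0.0012],"roll": 0}

```text
t: 13.35
eef_pos: [540.5, 156.5, 87.3]
tcp_rot: [-3.141, 0.0, 1.685]
ft_force: [0.0, 0.5, 0.5]
opening: 0.004
grip_force: 0.2
```

Call:
step_arm:
  increments:
    - {"slide": [0.0005,0,0.0012],"roll": 0}

```text
t: 13.48
eef_pos: [540.4, 157.0, 86.1]
tcp_rot: [-3.141, 0.0, 1.685]
ft_force: [-0.1, 0.9, 0.3]
opening: 0.006
grip_force: 0.0
```

Call:
step_arm:
  increments:
    - {"slide": [0.0004,0,0.0012],"roll": 0}

```text
t: 13.6
eef_pos: [540.4, 157.4, 84.9]
tcp_rot: [-3.141, 0.0, 1.685]
ft_force: [-0.6, 0.8, 0.2]
opening: 0.008
grip_force: 0.0
```

Call:
step_arm:
  increments:
    - {"slide": [0.0004,0,0.0012],"roll": 0}

```text
t: 13.72
eef_pos: [540.4, 157.8, 83.8]
tcp_rot: [-3.141, 0.0, 1.685]
ft_force: [0.4, -0.3, 0.4]
opening: 0.007
grip_force: 0.0
```

```bash
cat > red.py <<'E'
from h import *
ex=hw(1,0,0)-O; ey=hw(0,1,0)-O; print(hpos(),state()["t"])
for n in ["top","scene"]:
    c=cam(n); np.savez(n+"2",**c); P=cloud(c); k=c["color"].astype(int); m=(k[:,:,0]>90)&(k[:,:,1]<50)&(k[:,:,2]<60)&(c["z_map"]>0)
    q=P[m]-O; q=np.c_[q@ex,q@ey,q[:,2]]; q=q[(abs(q[:,1])<50)&(q[:,0]>130)&(q[:,0]<260)&(q[:,2]<250)]
    if len(q): 
        ang=np.rad2deg(np.arctan2(q[:,2]-51,q[:,0]-120)); print(n,len(q),q.mean(0).round(1),q.min(0).round(1),q.max(0).round(1),np.percentile(ang,[10,50,90]).round(1))
E
python3 red.py
```

```text
[210.16341825  -0.90906373  83.75266143] 13.725
top 51 [165.4   3.4  69.4] [159.   -5.   64.8] [170.8  11.2  74.5] [19.2 21.8 25.4]
scene 62 [203.   -6.9  73.1] [161.9 -12.2  59.1] [236.6   6.8  82.2] [13.2 14.8 17.9]
```

The handle has left the finger: zero force over four steps. Retreating straight up and looking.

Call:
step_arm:
  increments:
    - {"slide": [0,0,-0.01],"roll": 0}
    - {"slide": [0,0,-0.05],"roll": 0}
    - {"slide": [0,0,-0.1],"roll": 0}
    - {"slide": [-0.04,0,-0.16],"roll": 0}
    - {"slide": [-0.09,0,-0.2],"roll": 0}

```text
t: 14.45
eef_pos: [549.6, 76.2, 280.0]
tcp_rot: [3.139, 0.0, 1.687]
ft_force: [0.4, -0.6, -0.8]
opening: 0.007
grip_force: 0.0
```

Call:
step_arm:
  increments:
    - {"slide": [-0.05,0,0],"roll": 0}
    - {"slide": [-0.11,0,0],"roll": 0}
    - {"slide": [-0.16,0,0],"roll": 0}
    - {"slide": [-0.16,0,0],"roll": 0}

```text
t: 14.95
eef_pos: [567.9, -85.4, 277.4]
tcp_rot: [3.141, 0.001, 1.681]
ft_force: [0.8, 0.3, -0.6]
opening: 0.002
grip_force: 0.0
```

```bash
python3 red.py; python3 - <<'E'
from h import *
a=dict(np.load("scene2.npz"))["color"]; w=cam("wrist")["color"]
a=cv2.resize(a[215:305,235:395],(400,225),interpolation=2)
w=cv2.resize(w[0:330,160:480],(400,412)); 
save("fin",np.vstack([w,a])[:600])
E
```

```text
[-3.45824851e+01  1.55388730e-01  2.77356636e+02] 14.95
top 242 [195.4   2.9  76.3] [160.1  -5.6  64.3] [234.2  11.5  88.5] [15.9 18.6 23. ]
scene 58 [201.3  -7.4  72.5] [161.8 -12.1  62.9] [236.3   1.7  84.7] [12.9 14.9 17.3]
```

View pics/fin.png

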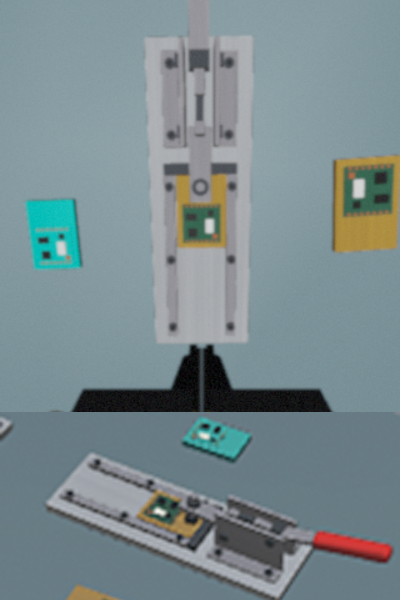

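Picture: the foot is down on the carrier's front edge, the carrier touches the stop, and the handle stays at ~14° with the arm away (same before and after the retreat). Handing in.

```bash
python3 -c "
from h import *
print(env.job_done())"
```

```text
the job is handed in; nothing more can be done
None
```

The carrier is home against the end stop and the clamp has snapped over, with the foot on the carrier and the handle staying shut by itself. The push on the carrier peaked at about 17 N and the handle at about 7 N. I never touched the tray, tweezers or jar, and the job was handed in at about 15 s.

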